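# Replace the worn bottom sprocket of a hub

## Task

The largest sprocket, at the bottom of the stack on the hub (its lock ring is already off), is worn out. Take the small and the middle sprocket off and lay them flat side by side on the rubber mat, lay the worn one flat in the metal tray, and fit the new one lying on the bench in its place; then put the middle and the small one back on top in their old order, every one fully home. Do not knock the oil bottle, the spanner or the brake caliper about.

Things in the scene. Friction and masses are not known exactly. Their poses are not given: they have to be found in the camera images.
- small_sprocket: Steel sprocket, 11 teeth, 51 mm over the tips. Every sprocket is one rigid piece 11 mm high, about 60 g: tooth plate 4 mm thick on top (7 to 11 mm above the origin), under it a round boss 44 mm in diameter, 7 mm high; bore 36 mm right through. Origin: on the axis at the boss's underside, z up. It starts on top of the stack, 22 mm above hub_seat, boss down as all, and goes back boss down.
- middle_sprocket: Steel sprocket, 13 teeth, 59 mm over the tooth tips, else like small_sprocket. Starts second in the stack, on the worn one, origin 11 mm above hub_seat. In the stack there is a 7 mm gap between one tooth plate and the next: to take a sprocket by its rim, keep the fingertips above the larger plate below.
- worn_sprocket: Dark steel sprocket with hooked teeth, 15 teeth, 67 mm over the tips, else like small_sprocket. Starts at the bottom of the stack, origin at hub_seat.
- new_sprocket: Clean grey steel sprocket, 15 teeth, the same size as the worn one (67 mm over the tooth tips), lying flat on the bench by itself, origin at bench height.
- hub_seat (a point): Centre of the hub's shoulder (42 mm across, level, 84 mm above the bench) that the lowest sprocket sits on. Above it a freehub body 32 mm across rises 33 mm, tapers to 25 mm at 39 mm; lock nut and axle end (10 mm) reach to 54 mm. A sprocket slides on at any rotation, 2 mm play all round. Below, the hub is at most 60 mm across down to its grey stand (96 x 86 mm, bolted down).
- mat: Black ribbed rubber mat, fixed, 120 mm along its x, 190 mm along its y, 3 mm thick. Origin: centre of its underside, at bench height.
- tray: Shallow open metal tray, fixed, 140 mm along its x, 180 mm along its y, 24 mm high to the top of the rolled rim, walls and floor 3 mm thick. Origin: centre of its underside, at bench height.
- oil_bottle: Bystander: cream oil bottle with red spout, 45 mm across, 165 mm tall, standing. Origin: centre of its underside. Leave it alone.
- spanner: Bystander: chromed open-ended spanner, 30 x 148 x 6 mm, lying flat, long along its y. Origin: centre of its underside. Leave it alone.
- brake_caliper: Bystander: brake caliper, 74 x 52 x 14 mm, lying flat. Origin: centre of its underside. Leave it alone.
Not all that is in view belongs to the job. What is shaped like the new_sprocket but pink is not meant. What is shaped like the worn_sprocket but red is not meant.

How it is judged (in metres and radians):
On the way, in this order (a step that is already met when the one before it is completed fails the run):
1. the small and the middle sprocket both lie flat, side by side, on the mat (x of small_sprocket in the frame of mat between -0.05 and 0.05 m and y of small_sprocket in the frame of mat between -0.085 and 0.085 m and x of middle_sprocket in the frame of mat between -0.05 and 0.05 m and y of middle_sprocket in the frame of mat between -0.085 and 0.085 m and height (world z) of each of small_sprocket, middle_sprocket below 0.007 m and angle between each of small_sprocket, middle_sprocket's own z axis and vertical below 0.15 rad), for 0.2 s.
2. the worn sprocket lies in the tray (x of worn_sprocket in the frame of tray between -0.045 and 0.045 m and y of worn_sprocket in the frame of tray between -0.065 and 0.065 m and height (world z) of worn_sprocket below 0.012 m and contact force between the fingers and worn_sprocket below 0.1 N), for 0.2 s.
At the end, for the whole second after the job is handed in: New, middle and small sprocket stacked on the hub in this order from the shoulder up, boss down and level, each within 5 mm of the hub axis and 3 mm of its seated height; the worn one flat in the tray, its centre 22 mm or more inside the walls; all released and at rest (horizontal distance between each of new_sprocket, middle_sprocket, small_sprocket and hub_seat below 0.005 m and z of new_sprocket in the frame of hub_seat between -0.003 and 0.003 m and z of middle_sprocket in the frame of hub_seat between 0.008 and 0.014 m and z of small_sprocket in the frame of hub_seat between 0.019 and 0.025 m and angle between each of new_sprocket, middle_sprocket, small_sprocket's own z axis and vertical below 0.08 rad and x of worn_sprocket in the frame of tray between -0.045 and 0.045 m and y of worn_sprocket in the frame of tray between -0.065 and 0.065 m and height (world z) of worn_sprocket below 0.012 m and linear speed of each of new_sprocket, middle_sprocket, small_sprocket, worn_sprocket below 0.02 m/s); the robot touches nothing.
It fails at once if the oil bottle is tipped or pushed more than 30 mm (angle between oil_bottle's own z axis and vertical above 0.4 rad or distance of oil_bottle from where it was at the start of the episode above 0.03 m).
It fails at once if the spanner or the brake caliper is pushed more than 30 mm (distance of any of spanner, brake_caliper from where it was at the start of the episode above 0.03 m).
It also fails if it takes over 131 s, if anything falls off the work surface, if the arm or the gripper's body presses on something with over 40 N, if the wrist force passes 120 N, or if a joint passes its speed limit or range.

## Robot

A 6-joint arm with a two-finger parallel gripper is mounted at the origin on a cart in front of the work surface, level with it; the furniture and walls round the work are solid. World frame = base frame: x ahead of the robot, y to its left, z up, the work surface at z = 0. Lengths are in mm, angles in rad, forces in N, time in s.
With the tool pointing down it reaches from about 300 to 775 mm from the base axis. Payload 14.6 kg.
Tool frame: the origin (TCP) lies at the very end of the fingers, on their centre line; the grasp point (between the pads) lies 19 mm behind it; z points along the fingers, y is the line along which they close (so a half turn about z gives the same grasp; the last joint's range is limited). The gripper opens to 94 mm and grips with 3 to 60 N. Pads are 16 mm wide; open, the fingers measure 119 mm over their backs; the gripper's body (75 mm by 177 mm) begins 78 mm behind the grasp point.
Start: joints at [1.171, 0.3, 1.521, -0, 1.321, -0.067], TCP at [179.677, 519.813, 205.446] pointing down, gripper open.
Joint ranges: [-3.03, 3.03], [-0.79, 2.21], [0.23, 2.52], [-1.04, 4.18], [0, 3.07], [-2.55, 2.55]. Speed limits (rad/s): [2.22, 2.22, 2.57, 3.14, 3.14, 3.14].

## Interface

Orientations are given as [roll, pitch, yaw] about the fixed x, y, z axes, in that order (R = Rz(yaw) Ry(pitch) Rx(roll)).
In Python, from cell import manip, camera, get_calibration gives the robot as it stands. The module is installed in compiled form; this text tells all that it offers.
- The arm moves only by the tool jog_arm, never from a script. Its argument "plan" is one flat list of numbers, 6 for each row, row after row: the shift along the world's x, y, z in m, then the turn, a rotation vector about the world's x, y, z in degrees. A call has 1 to 20 rows; each row is the pose to reach, as a shift and turn from the pose commanded when the call began; what a row does not reach only later rows make up. A row lasts 1/10 s, in which the tool goes at most 50 mm and 8.59 degrees, less where a joint would pass 70% of its speed; a pose out of reach is approached as far as the arm can. A call with a gripper value outside its range is refused whole. "claw" is the finger opening in m, from 0 to 0.094, set as the call begins (left out, the last holds). The fingers move at their own pace and stop on an object; "force" is the grip in N (left out, the last holds). Time passes only in rows, so rows that repeat a pose let the fingers close. It gives the time, the measured TCP pose, the force, the opening and the grip force at its end, in the units of the state.
- manip.read_state(): the state, without advancing time (a new reading comes with each control period).
- camera(name): name is "side" or "top" or "wrist"; returns (picture, depth): 400x640x3 uint8, red, green, blue; 400x640 float32, mm along the optical axis (not along the pixel's ray), 0 where there is no reading.
- get_calibration(name): a dict with "fx", "fy", "cx", "cy" (pixels), "k1" (the pictures are not rectified: a ray, as slopes to the right and down, at radius r is drawn at 1 + k1 r^2 times it, then the intrinsics apply), "origin" and "attitude" of the camera in the world. Camera axes: x right, y down, z forward; pixel columns grow to the right and rows downward; lengths in mm; the calibration is good to about 2 mm. A picture is of the moment at which its call begins: read the wrist's pose just before it. get_calibration takes no time and is no camera call; for the wrist camera it gives the pose at the moment of the call.
- manip.sign_off(): hands the job in; it is judged then, once.
The state is a dict: "clock": time; "joints": joint angles; "qd": joint speeds; "effort": joint torques, N m; "eef_pos": TCP position; "eef_rot": TCP orientation; "wrist_force": force on the tool from outside, world axes, zero at the start; "moment": the same for the moment, N m; "finger_gap": finger opening in mm; "finger_force": force on a finger pad.
Only numpy, scipy, OpenCV 4.12 (cv2) and the standard library are available. Lean on these libraries where they do the work, as an engineer would, in place of code of your own. Each camera call takes 0.05 s, during which the arm holds its last target. There are 200 camera calls.

## Working session

There is one attempt and no reset: what is moved stays moved. The work goes in short steps, Python scripts to look and compute and a tool call to move; the robot and the scene stay as the last step left them, time stands still between calls to the robot, and variables do not carry over. Pictures are saved under pics/ and viewed, at most 14 in all, crops included, and the job is handed in when it is done.

Besides the shell and the picture viewer there is one more tool, called after "Call:" as name(argument=value, ...) on one line, values as JSON. jog_arm: Moves the arm, as the interface text tells. Its arguments: {"type":"object","properties":{"plan":{"type":"array"},"claw":{"type":"number"},"force":{"type":"number"}},"required":["plan"]}

```bash
mkdir -p pics; cat > h.py <<'E'
import numpy as np, cv2
from cell import manip, camera, get_calibration
from scipy.spatial.transform import Rotation as R
def rot(a):
    a=np.array(a,float)
    return a if a.shape==(3,3) else R.from_euler('xyz',a).as_matrix()
def shot(n,f=None):
    c=get_calibration(n); p,d=camera(n)
    if f: cv2.imwrite('pics/'+f,p[:,:,::-1])
    return c,p,d
def cloud(c,d):
    v,u=np.mgrid[:400,:640].astype(float)
    K=np.array([[c['fx'],0,c['cx']],[0,c['fy'],c['cy']],[0,0,1]])
    s=cv2.undistortPoints(np.stack([u.ravel(),v.ravel()],1)[:,None],K,np.array([c['k1'],0,0,0.]))[:,0].reshape(400,640,2)
    P=np.dstack([s*d[...,None],d])
    W=P@rot(c['attitude']).T+np.array(c['origin'])
    W[d==0]=np.nan
    return W
E
python3 - <<'E'
from h import *
for n in('top','side','wrist'):
    c,p,d=shot(n,n+'0.png'); print(n,c); np.savez(n+'0.npz',p=p,d=d,W=cloud(c,d))
print(manip.read_state())
E
```

```text
top {'fx': 382.9572915763395, 'fy': 382.9572915763395, 'cx': 318.4062295920246, 'cy': 201.7750132301891, 'k1': -0.07252962860759653, 'origin': array([474.35135423, 150.51570108, 988.83488563]), 'attitude': array([-3.03955017,  0.00439455, -1.59566637])}
side {'fx': 439.99503160815516, 'fy': 439.99503160815516, 'cx': 315.52286452796005, 'cy': 203.54648979633666, 'k1': -0.04606983642690683, 'origin': array([-161.56036602, -199.85226189,  547.90980032]), 'attitude': array([-2.07705477, -0.00669112, -1.15736313])}
wrist {'fx': 335.1205065946062, 'fy': 335.1205065946062, 'cx': 317.79692034170404, 'cy': 201.38278805881455, 'k1': -0.05991087731891435, 'origin': array([101.61052046, 545.62479121, 384.54668717]), 'attitude': array([2.85509624e+00, 8.17078308e-04, 1.23856790e+00])}
{'clock': 0.15, 'joints': array([ 1.17140881e+00,  3.00329332e-01,  1.52146815e+00, -1.05691379e-05,
        1.32071673e+00, -6.65914993e-02]), 'qd': array([-0.00084109, -0.00216652, -0.00115267,  0.00099596, -0.0002186 ,
       -0.00078033]), 'effort': array([ 1.80140414e-03, -5.31961620e+01, -3.52825391e+01,  7.09626870e-02,
        2.35307141e-02, -7.95408300e-05]), 'eef_pos': array([179.59378645, 519.62123238, 205.01187469]), 'eef_rot': array([-3.14067246e+00, -5.11073532e-05,  2.80879923e+00]), 'wrist_force': array([-0.33257976, -0.05569861, -0.45716589]), 'moment': array([ 0.03553804, -0.00912648,  0.01800702]), 'finger_force': 0.0, 'finger_gap': 93.9145894808274}
```

View pics/top0.png

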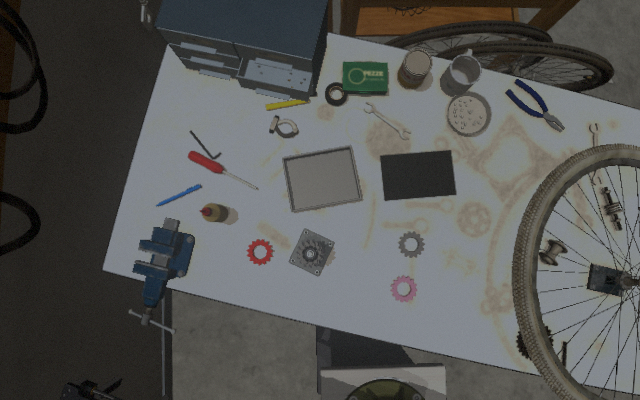

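View pics/side0.png

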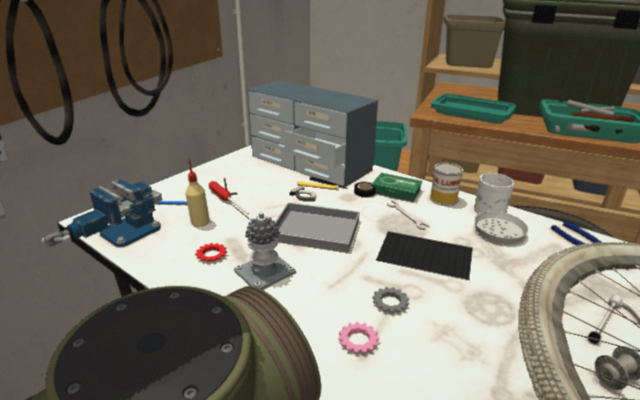

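Top view: the new sprocket is the grey one at (411,244). The pink one at (403,289) and the red one at (260,252) are decoys. The hub stack is at (312,252), the tray at (322,179), the mat at (418,175), the bottle at (212,212), the spanner at (388,120) and the caliper at (285,127).

```bash
python3 - <<'E'
from h import *
for n in('top','side'):
    z=np.load(n+'0.npz');W=z['W'];d=z['d'];p=z['p']
    if n=='top':
        for nm,(u0,v0,u1,v1),(za,zb) in [('new',(392,226,430,262),(5,20)),('pink',(386,270,422,306),(5,20)),('hubtop',(285,225,340,280),(104,125)),('plate3',(285,225,340,280),(85,98)),('axle',(285,225,340,280),(126,150)),('stand',(280,220,345,285),(5,60)),('tray',(275,140,368,218),(15,30)),('bottle',(195,200,245,228),(30,200)),('red',(240,232,278,270),(5,20)),('spanner',(360,98,414,142),(3,12))]:
            w=W[v0:v1,u0:u1].reshape(-1,3); w=w[(w[:,2]>za)&(w[:,2]<zb)]
            if len(w): 
                c,r=cv2.minEnclosingCircle(w[:,:2].astype(np.float32)); print(nm,len(w),'ctr',np.round(c),round(r,1),'zmed',np.round(np.median(w[:,2]),1), cv2.minAreaRect(w[:,:2].astype(np.float32)))
        g=p.sum(2); m=np.zeros(g.shape,bool); m[145:205,375:462]=g[145:205,375:462]<150
        w=W[m]; w=w[np.isfinite(w[:,0])]; print('mat',len(w),cv2.minAreaRect(w[:,:2].astype(np.float32)),np.median(w[:,2]))
        print('bench z',np.nanmedian(W[205:220,345:390,2]),np.nanmedian(W[270:290,330:370,2]))
        cv2.imwrite('pics/crop0.png',cv2.resize(p[150:310,235:435,::-1],None,fx=4,fy=3.75,interpolation=cv2.INTER_CUBIC)[:600,:800])
E
```

```text
new 336 ctr [464. -77.] 57.1 zmed 11.7 ((467.9952697753906, -77.03057098388672), (81.28955078125, 87.66413116455078), 1.625598669052124)
pink 342 ctr [352. -59.] 49.6 zmed 11.5 ((345.0050048828125, -62.914119720458984), (79.7630386352539, 83.1306381225586), 74.44721221923828)
hubtop 369 ctr [448. 174.] 29.4 zmed 116.7 ((447.51904296875, 173.22193908691406), (57.321197509765625, 54.7324104309082), 89.00706481933594)
plate3 103 ctr [448. 174.] 33.3 zmed 95.5 ((447.24224853515625, 173.1846466064453), (62.71643829345703, 64.91415405273438), 57.31233596801758)
axle 46 ctr [446. 173.] 10.0 zmed 130.4 ((447.0921630859375, 172.6385955810547), (18.92681312561035, 14.868734359741211), 60.82355880737305)
stand 725 ctr [436. 171.] 91.8 zmed 9.8 ((445.9756774902344, 167.85336303710938), (135.82847595214844, 154.66366577148438), 88.95563507080078)
tray 515 ctr [635. 143.] 114.8 zmed 24.5 ((635.0620727539062, 143.55172729492188), (144.09591674804688, 182.0686492919922), 8.946391105651855)
bottle 373 ctr [551. 409.] 23.2 zmed 91.5 ((550.1171875, 408.3968200683594), (43.83932876586914, 43.29070281982422), 23.24794578552246)
red 317 ctr [454. 317.] 44.3 zmed 11.6 ((450.0340881347656, 314.3134765625), (63.236663818359375, 82.68717956542969), 12.036378860473633)
spanner 499 ctr [794. -35.] 91.9 zmed 4.8 ((792.7882080078125, -34.664039611816406), (142.6086883544922, 119.10186004638672), 87.38433074951172)
mat 3108 ((639.9075927734375, -109.09117126464844), (117.25556182861328, 188.02407836914062), 3.1315345764160156) 4.141729771721202
bench z 0.6561172100714998 0.40902623696621276
```

View pics/crop0.png

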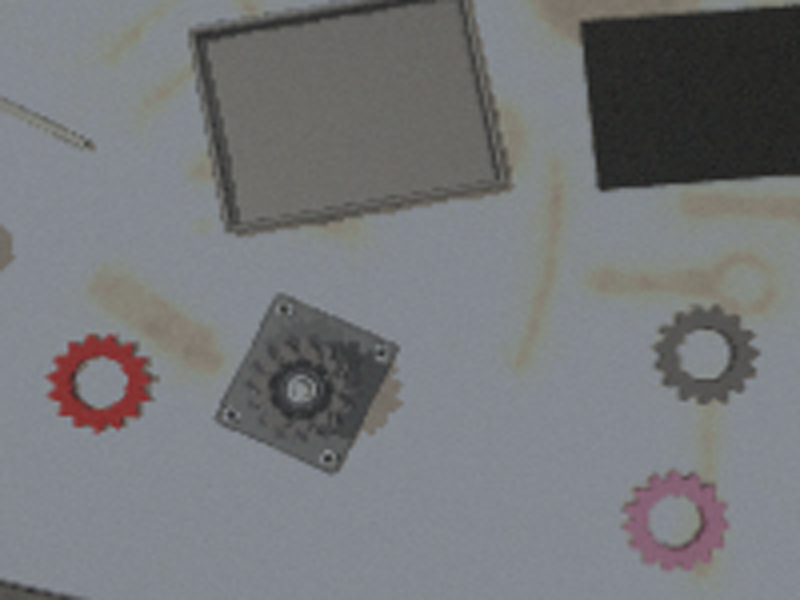

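The crop confirms the grey sprocket at (705,353) is the new one. The pink one is a decoy and the red one is not on the hub. Next I move above the hub, with the fingers closing along world x.

Call:
jog_arm(plan=[0.2678, -0.3463, 0.035, 0, 0, -70.9, 0.2678, -0.3463, 0.035, 0, 0, -70.9, 0.2678, -0.3463, 0.035, 0, 0, -70.9, 0.2678, -0.3463, 0.035, 0, 0, -70.9, 0.2678, -0.3463, 0.035, 0, 0, -70.9, 0.2678, -0.3463, 0.035, 0, 0, -70.9, 0.2678, -0.3463, 0.035, 0, 0, -70.9, 0.2678, -0.3463, 0.035, 0, 0, -70.9, 0.2678, -0.3463, 0.035, 0, 0, -70.9, 0.2678, -0.3463, 0.035, 0, 0, -70.9, 0.2678, -0.3463, 0.035, 0, 0, -70.9, 0.2678, -0.3463, 0.035, 0, 0, -70.9, 0.2678, -0.3463, 0.035, 0, 0, -70.9], claw=0.08)

```text
clock: 1.45
eef_pos: [446.9, 174.4, 240.4]
eef_rot: [-3.141, -0.0, 1.573]
wrist_force: [0.2, -0.4, -0.6]
finger_gap: 80.0
finger_force: 0.0
```

```bash
python3 - <<'E'
from h import *
s=manip.read_state(); print(s['clock'],s['eef_pos'],s['eef_rot'],s['finger_gap'],s['wrist_force'])
c,p,d=shot('wrist','w1.png'); W=cloud(c,d); np.savez('w1.npz',p=p,d=d,W=W)
w=W.reshape(-1,3); w=w[np.isfinite(w[:,0])]; w=w[np.hypot(w[:,0]-447,w[:,1]-173)<60]
for a,b in((110,124),(100,110),(90,99),(127,160)):
    q=w[(w[:,2]>a)&(w[:,2]<b)]; print(a,len(q),np.median(q[:,2]) if len(q) else 0, [np.round(x,1) for x in cv2.minEnclosingCircle(q[:,:2].astype(np.float32))] if len(q)>3 else '')
E
```

```text
1.45 [446.89242954 174.42296891 240.39431427] [-3.14144408e+00 -4.03189088e-05  1.57328444e+00] 80.02871394158925 [ 0.16160368 -0.37084543 -0.56963387]
110 1513 117.61426232782935 [array([445.9, 173.3]), np.float64(25.7)]
100 625 106.28640675677832 [array([445.8, 173.2]), np.float64(29.7)]
90 509 95.26426769494049 [array([445.8, 172.9]), np.float64(33.8)]
127 258 129.2397040955003 [array([446.1, 173.5]), np.float64(8.5)]
```

View pics/w1.png

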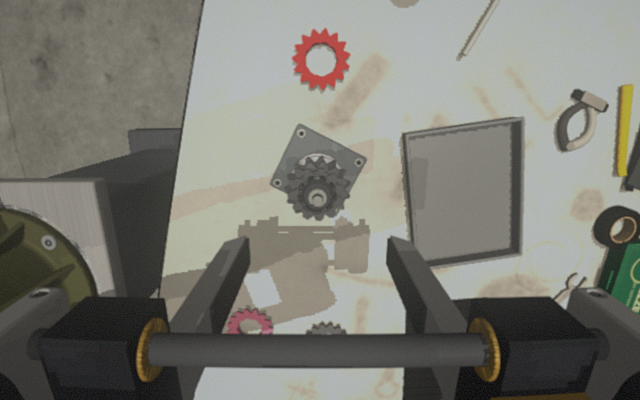

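The wrist view shows the stack at about (316,190). The plate circles are concentric at (445.9,173.2), and their heights match the spec.

Call:
jog_arm(plan=[-0.0014, -0.0002, -0.03, 0, 0, 0, -0.0014, -0.0002, -0.06, 0, 0, 0, -0.0014, -0.0002, -0.09, 0, 0, 0, -0.0014, -0.0002, -0.11, 0, 0, 0, -0.0014, -0.0002, -0.121, 0, 0, 0, -0.0014, -0.0002, -0.128, 0, 0, 0, -0.0014, -0.0002, -0.131, 0, 0, 0, -0.0014, -0.0002, -0.131, 0, 0, 0, -0.0014, -0.0002, -0.131, 0, 0, 0])

```text
clock: 2.4
eef_pos: [446.4, 173.5, 110.2]
eef_rot: [3.14, -0.0, 1.571]
wrist_force: [0.4, -0.5, -0.3]
finger_gap: 80.2
finger_force: 0.0
```

Call:
jog_arm(plan=[0, 0, 0, 0, 0, 0, 0, 0, 0, 0, 0, 0, 0, 0, 0, 0, 0, 0, 0, 0, 0, 0, 0, 0, 0, 0, 0, 0, 0, 0, 0, 0, 0, 0, 0, 0, 0, 0, 0, 0, 0, 0, 0, 0, 0, 0, 0, 0], claw=0.04, force=15)

```text
clock: 3.2
eef_pos: [446.1, 173.3, 109.5]
eef_rot: [3.142, -0.0, 1.571]
wrist_force: [-0.4, -0.6, 1.5]
finger_gap: 48.8
finger_force: 15.0
```

Call:
jog_arm(plan=[0, 0, 0.01, 0, 0, 0, 0, 0, 0.03, 0, 0, 0, 0, 0, 0.06, 0, 0, 0, 0, 0, 0.09, 0, 0, 0, 0.02, -0.024, 0.095, 0, 0, 0, 0.05, -0.06, 0.095, 0, 0, 0, 0.08, -0.098, 0.095, 0, 0, 0, 0.11, -0.135, 0.095, 0, 0, 0, 0.14, -0.172, 0.07, 0, 0, 0, 0.165, -0.205, 0.04, 0, 0, 0, 0.185, -0.228, 0.0, 0, 0, 0, 0.1915, -0.237, -0.03, 0, 0, 0, 0.1915, -0.237, -0.06, 0, 0, 0, 0.1915, -0.237, -0.06, 0, 0, 0, 0.1915, -0.237, -0.06, 0, 0, 0])

```text
clock: 4.7
eef_pos: [637.8, -63.6, 50.6]
eef_rot: [3.141, 0.0, 1.572]
wrist_force: [0.5, 0.2, 0.4]
finger_gap: 49.0
finger_force: 15.0
```

```bash
python3 - <<'E'
from h import *
s=manip.read_state(); print(s['clock'],s['eef_pos'],s['eef_rot'],s['finger_gap'],s['wrist_force'])
c,p,d=shot('wrist','w2.png'); W=cloud(c,d); np.savez('w2.npz',p=p,d=d,W=W)
E
```

```text
4.7 [637.84162064 -63.5543845   50.64272012] [3.14133138e+00 8.73816424e-06 1.57156188e+00] 48.989017617428644 [0.47603537 0.16649675 0.41828506]
```

View pics/w2.png

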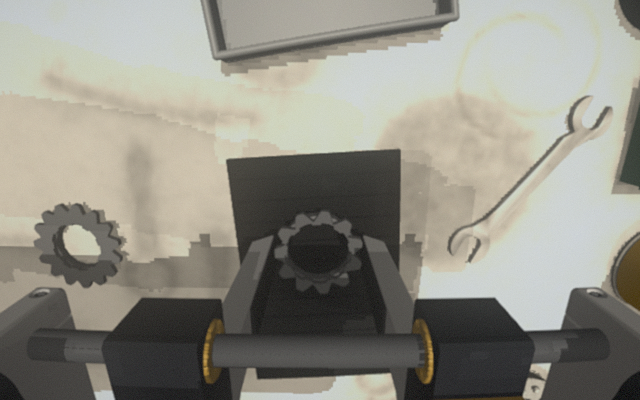

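Held sprocket at (318,250), over the mat; the new one is at (80,243). I'll lower it and release.

Call:
jog_arm(plan=[0, 0, -0.02, 0, 0, 0, 0, 0, -0.034, 0, 0, 0, 0, 0, -0.039, 0, 0, 0, 0, 0, -0.0415, 0, 0, 0, 0, 0, -0.0425, 0, 0, 0, 0, 0, -0.0425, 0, 0, 0, 0, 0, -0.0425, 0, 0, 0])

```text
clock: 5.45
eef_pos: [637.9, -63.7, 7.5]
eef_rot: [3.141, 0.0, 1.571]
wrist_force: [-0.5, 0.3, -0.4]
finger_gap: 48.7
finger_force: 15.0
```

Call:
jog_arm(plan=[0, 0, 0, 0, 0, 0, 0, 0, 0, 0, 0, 0, 0, 0, 0, 0, 0, 0, 0, 0, 0, 0, 0, 0, 0, 0, 0, 0, 0, 0, 0, 0, 0.03, 0, 0, 0, 0, 0, 0.08, 0, 0, 0, 0, 0, 0.13, 0, 0, 0, -0.03, 0.035, 0.18, 0, 0, 0, -0.07, 0.085, 0.18, 0, 0, 0, -0.11, 0.135, 0.18, 0, 0, 0, -0.15, 0.185, 0.18, 0, 0, 0, -0.18, 0.225, 0.15, 0, 0, 0, -0.1915, 0.237, 0.12, 0, 0, 0, -0.1915, 0.237, 0.105, 0, 0, 0, -0.1915, 0.237, 0.095, 0, 0, 0, -0.1915, 0.237, 0.0915, 0, 0, 0, -0.1915, 0.237, 0.0915, 0, 0, 0], claw=0.08)

```text
clock: 7.25
eef_pos: [446.9, 172.8, 98.9]
eef_rot: [3.141, -0.0, 1.571]
wrist_force: [0.3, 0.7, 0.5]
finger_gap: 80.1
finger_force: 0.0
```

```bash
python3 - <<'E'
from h import *
s=manip.read_state(); print(s['clock'],s['eef_pos'],s['eef_rot'],s['finger_gap'],s['wrist_force'])
W=np.load('w2.npz')['W']; 
for (u,v) in((228,160),(400,150)): print('mat corner',np.nanmedian(W[v-1:v+4,u:u+4].reshape(-1,3),0))
q=W[190:300,20:140].reshape(-1,3); q=q[(q[:,2]>7)&(q[:,2]<18)]; print('new',np.median(q[:,2]),cv2.minEnclosingCircle(q[:,:2].astype(np.float32)))
c,p,d=shot('top'); W=cloud(c,d); q=W[145:205,375:462].reshape(-1,3); q=q[q[:,2]>9]; print('small',len(q),np.median(q[:,2]),cv2.minEnclosingCircle(q[:,:2].astype(np.float32)))
E
```

```text
7.25 [446.90591788 172.82920204  98.86580346] [ 3.14104018e+00 -4.39088330e-05  1.57070938e+00] 80.05001131946852 [0.25086184 0.70624486 0.47569337]
mat corner [577.59949575 -20.07276834   3.51060486]
mat corner [ 6.95681144e+02 -1.35063746e+01 -9.21943434e-02]
new 11.23710610509005 ((459.71954345703125, -82.18091583251953), 34.517791748046875)
small 111 14.590357809565262 ((665.337158203125, -120.33444213867188), 87.78540802001953)
```

Call:
jog_arm(plan=[0, 0, 0, 0, 0, 0, 0, 0, 0, 0, 0, 0, 0, 0, 0, 0, 0, 0, 0, 0, 0, 0, 0, 0, 0, 0, 0, 0, 0, 0, 0, 0, 0, 0, 0, 0, 0, 0, 0, 0, 0, 0], claw=0.048, force=15)

```text
clock: 8.0
eef_pos: [446.4, 173.2, 98.7]
eef_rot: [3.141, 0.0, 1.571]
wrist_force: [1.2, -3.2, 4.6]
finger_gap: 56.4
finger_force: 15.0
```

Call:
jog_arm(plan=[0, 0, 0.01, 0, 0, 0, 0, 0, 0.03, 0, 0, 0, 0, 0, 0.06, 0, 0, 0, 0, 0, 0.09, 0, 0, 0, 0.02, -0.033, 0.1, 0, 0, 0, 0.045, -0.07, 0.1, 0, 0, 0, 0.07, -0.11, 0.1, 0, 0, 0, 0.095, -0.15, 0.1, 0, 0, 0, 0.12, -0.19, 0.1, 0, 0, 0, 0.145, -0.23, 0.1, 0, 0, 0, 0.17, -0.27, 0.07, 0, 0, 0, 0.187, -0.305, 0.04, 0, 0, 0, 0.1965, -0.325, 0.0, 0, 0, 0, 0.1965, -0.327, -0.03, 0, 0, 0, 0.1965, -0.327, -0.06, 0, 0, 0, 0.1965, -0.327, -0.08, 0, 0, 0, 0.1965, -0.327, -0.087, 0, 0, 0, 0.1965, -0.327, -0.0905, 0, 0, 0, 0.1965, -0.327, -0.0915, 0, 0, 0, 0.1965, -0.327, -0.0915, 0, 0, 0])

```text
clock: 10.0
eef_pos: [643.1, -153.7, 8.1]
eef_rot: [3.14, 0.0, 1.572]
wrist_force: [0.6, 0.4, -1.3]
finger_gap: 56.4
finger_force: 14.9
```

Call:
jog_arm(plan=[0, 0, 0, 0, 0, 0, 0, 0, 0, 0, 0, 0, 0, 0, 0, 0, 0, 0, 0, 0, 0, 0, 0, 0, 0, 0, 0, 0, 0, 0, 0, 0, 0.03, 0, 0, 0, 0, 0, 0.08, 0, 0, 0, 0, 0, 0.13, 0, 0, 0, 0, 0, 0.17, 0, 0, 0, 0, 0, 0.17, 0, 0, 0, 0, 0, 0.17, 0, 0, 0], claw=0.08)

```text
clock: 11.1
eef_pos: [642.7, -153.7, 177.4]
eef_rot: [3.14, 0.0, 1.571]
wrist_force: [-0.1, 0.4, -0.8]
finger_gap: 80.1
finger_force: 0.0
```

```bash
python3 - <<'E'
from h import *
s=manip.read_state(); print(s['clock'],s['eef_pos'],s['eef_rot'],s['finger_gap'],s['wrist_force'])
c,p,d=shot('wrist','w3.png'); W=cloud(c,d); np.savez('w3.npz',p=p,d=d,W=W)
q=W.reshape(-1,3); q=q[np.isfinite(q[:,0])&(q[:,2]>10)&(q[:,2]<18)]
for x,y in((638,-64),(642,-154)):
    w=q[np.hypot(q[:,0]-x,q[:,1]-y)<40]; print(len(w),np.median(w[:,2]),np.ptp(np.percentile(w[:,2],[5,95])),cv2.minEnclosingCircle(w[:,:2].astype(np.float32)))
E
```

```text
11.1 [ 642.67270241 -153.70794455  177.38556658] [3.14048140e+00 3.32754851e-04 1.57140088e+00] 80.05989367266008 [-0.08435488  0.43587558 -0.83565492]
745 14.256890479172796 4.696262577000937 ((637.623779296875, -63.29111099243164), 25.507423400878906)
1230 14.372806297629523 3.06277036739065 ((642.8518676757812, -153.48727416992188), 29.694028854370117)
```

View pics/w3.png

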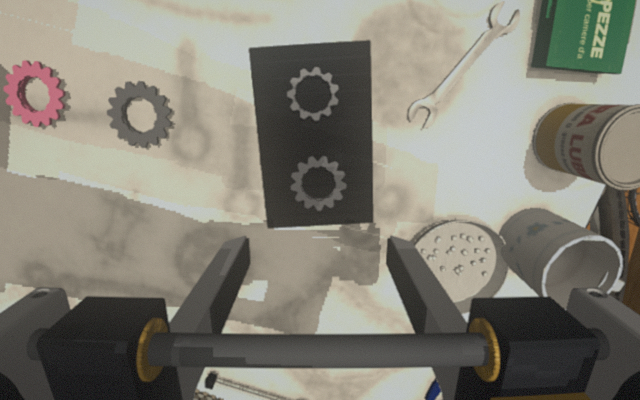

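Both sprockets lie flat on the mat, small at (313,94) and middle at (319,182), with centres as planned. Next is the worn one.

Call:
jog_arm(plan=[-0.024, 0.04, 0.02, 0, 0, 0, -0.05, 0.085, 0.03, 0, 0, 0, -0.075, 0.125, 0.03, 0, 0, 0, -0.1, 0.165, 0.03, 0, 0, 0, -0.125, 0.208, 0.03, 0, 0, 0, -0.15, 0.25, 0.03, 0, 0, 0, -0.175, 0.29, 0.03, 0, 0, 0, -0.1965, 0.327, 0.015, 0, 0, 0, -0.1965, 0.327, -0.01, 0, 0, 0, -0.1965, 0.327, -0.04, 0, 0, 0, -0.1965, 0.327, -0.065, 0, 0, 0, -0.1965, 0.327, -0.08, 0, 0, 0, -0.1965, 0.327, -0.087, 0, 0, 0, -0.1965, 0.327, -0.0895, 0, 0, 0, -0.1965, 0.327, -0.0895, 0, 0, 0, -0.1965, 0.327, -0.0895, 0, 0, 0], claw=0.085)

```text
clock: 12.75
eef_pos: [446.4, 173.4, 88.0]
eef_rot: [3.141, -0.0, 1.571]
wrist_force: [-0.4, -0.3, -0.2]
finger_gap: 85.1
finger_force: 0.0
```

Call:
jog_arm(plan=[0, 0, 0, 0, 0, 0, 0, 0, 0, 0, 0, 0, 0, 0, 0, 0, 0, 0, 0, 0, 0, 0, 0, 0, 0, 0, 0, 0, 0, 0, 0, 0, 0, 0, 0, 0, 0, 0, 0, 0, 0, 0], claw=0.055, force=15)

```text
clock: 13.45
eef_pos: [446.2, 173.4, 87.7]
eef_rot: [3.141, -0.0, 1.571]
wrist_force: [-0.9, -0.4, 5.5]
finger_gap: 64.6
finger_force: 14.9
```

Call:
jog_arm(plan=[0, 0, 0.01, 0, 0, 0, 0, 0, 0.03, 0, 0, 0, 0, 0, 0.06, 0, 0, 0, 0, 0, 0.085, 0, 0, 0, 0.02, -0.003, 0.09, 0, 0, 0, 0.06, -0.01, 0.09, 0, 0, 0, 0.1, -0.016, 0.09, 0, 0, 0, 0.14, -0.022, 0.085, 0, 0, 0, 0.175, -0.028, 0.06, 0, 0, 0, 0.189, -0.03, 0.03, 0, 0, 0, 0.189, -0.03, -0.01, 0, 0, 0, 0.189, -0.03, -0.04, 0, 0, 0, 0.189, -0.03, -0.065, 0, 0, 0, 0.189, -0.03, -0.076, 0, 0, 0, 0.189, -0.03, -0.0795, 0, 0, 0, 0.189, -0.03, -0.0805, 0, 0, 0, 0.189, -0.03, -0.0805, 0, 0, 0, 0.189, -0.03, -0.0805, 0, 0, 0])

```text
clock: 15.25
eef_pos: [635.6, 143.4, 8.3]
eef_rot: [3.14, -0.0, 1.571]
wrist_force: [-0.0, -0.9, -0.3]
finger_gap: 64.4
finger_force: 14.9
```

Call:
jog_arm(plan=[0, 0, 0, 0, 0, 0, 0, 0, 0, 0, 0, 0, 0, 0, 0, 0, 0, 0, 0, 0, 0, 0, 0, 0, 0, 0, 0, 0, 0, 0, 0, 0, 0.03, 0, 0, 0, 0, 0, 0.08, 0, 0, 0, 0, 0, 0.13, 0, 0, 0, 0, 0, 0.17, 0, 0, 0, 0, 0, 0.17, 0, 0, 0, 0, 0, 0.17, 0, 0, 0], claw=0.08)

```text
clock: 16.35
eef_pos: [635.2, 143.3, 177.4]
eef_rot: [3.14, -0.0, 1.571]
wrist_force: [0.9, 0.4, -0.6]
finger_gap: 79.9
finger_force: 0.0
```

```bash
python3 - <<'E'
from h import *
s=manip.read_state(); print(s['clock'],s['eef_pos'],s['eef_rot'],s['finger_gap'],s['wrist_force'])
c,p,d=shot('wrist','w4.png'); W=cloud(c,d); np.savez('w4.npz',p=p,d=d,W=W)
q=W.reshape(-1,3); q=q[np.isfinite(q[:,0])]
w=q[(np.hypot(q[:,0]-635,q[:,1]-143.5)<42)&(q[:,2]>9)]; print(len(w),np.median(w[:,2]),cv2.minEnclosingCircle(w[:,:2].astype(np.float32)))
w=q[(np.hypot(q[:,0]-635,q[:,1]-143.5)<125)&(q[:,2]>19)&(q[:,2]<30)]; print(len(w),cv2.minAreaRect(w[:,:2].astype(np.float32)))
E
```

```text
16.35 [635.19603831 143.33685075 177.38939569] [ 3.14039885e+00 -2.09209049e-04  1.57138835e+00] 79.91217827348714 [ 0.87879039  0.43506236 -0.61173473]
16147 289.54267633410495 ((634.9999389648438, 143.50791931152344), 41.99839401245117)
3022 ((633.14697265625, 143.3475341796875), (144.73532104492188, 181.8828887939453), 9.033198356628418)
```

View pics/w4.png

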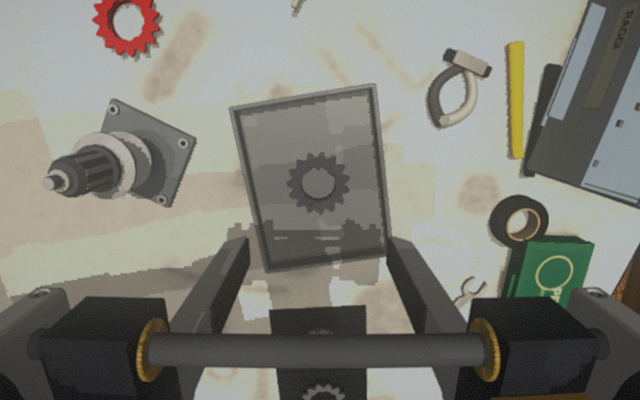

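The worn sprocket lies flat in the tray at (318,182) and the hub is bare. Next I refine the new sprocket's position from the earlier wrist view.

```bash
python3 - <<'E'
from h import *
for f,b in(('w3.npz',(75,155,100,180)),('w2.npz',(200,290,25,135))):
    W=np.load(f)['W']; q=W[b[0]:b[1],b[2]:b[3]].reshape(-1,3); q=q[(q[:,2]>8.5)&(q[:,2]<16)]; print(len(q),np.median(q[:,2]),cv2.minEnclosingCircle(q[:,:2].astype(np.float32)))
W=np.load('w4.npz')['W']; q=W[90:220,30:210].reshape(-1,3)
for a,b in ((81,88),(20,60),(90,116),(128,145)):
    w=q[(q[:,2]>a)&(q[:,2]<b)]; print(a,len(w),cv2.minEnclosingCircle(w[:,:2].astype(np.float32)) if len(w) else 0)
E
```

```text
2112 11.335197049653203 ((460.1952819824219, -82.02342224121094), 34.4112434387207)
3675 11.284939076474245 ((459.71954345703125, -82.18091583251953), 34.517791748046875)
81 615 ((447.07501220703125, 173.4889373779297), 20.779478073120117)
20 925 ((447.3630676269531, 173.31338500976562), 28.40677261352539)
90 841 ((448.1427307128906, 173.56655883789062), 16.040531158447266)
128 391 ((447.37762451171875, 173.79067993164062), 8.547979354858398)
```

Call:
jog_arm(plan=[-0.025, -0.032, 0, 0, 0, 0, -0.055, -0.07, 0, 0, 0, 0, -0.085, -0.11, 0, 0, 0, 0, -0.115, -0.15, -0.01, 0, 0, 0, -0.145, -0.19, -0.03, 0, 0, 0, -0.17, -0.22, -0.05, 0, 0, 0, -0.175, -0.2253, -0.08, 0, 0, 0, -0.175, -0.2253, -0.11, 0, 0, 0, -0.175, -0.2253, -0.14, 0, 0, 0, -0.175, -0.2253, -0.16, 0, 0, 0, -0.175, -0.2253, -0.17, 0, 0, 0, -0.175, -0.2253, -0.1735, 0, 0, 0, -0.175, -0.2253, -0.1735, 0, 0, 0, -0.175, -0.2253, -0.1735, 0, 0, 0, -0.175, -0.2253, -0.1735, 0, 0, 0], claw=0.085)

```text
clock: 17.9
eef_pos: [460.5, -82.1, 4.2]
eef_rot: [3.14, 0.0, 1.571]
wrist_force: [-0.4, 0.4, 0.0]
finger_gap: 85.2
finger_force: 0.0
```

Call:
jog_arm(plan=[0, 0, 0, 0, 0, 0, 0, 0, 0, 0, 0, 0, 0, 0, 0, 0, 0, 0, 0, 0, 0, 0, 0, 0, 0, 0, 0, 0, 0, 0, 0, 0, 0, 0, 0, 0, 0, 0, 0, 0, 0, 0], claw=0.055, force=15)

```text
clock: 18.6
eef_pos: [460.2, -82.0, 3.6]
eef_rot: [3.141, 0.0, 1.571]
wrist_force: [-0.9, 1.0, 5.3]
finger_gap: 66.4
finger_force: 15.0
```

Call:
jog_arm(plan=[0, 0, 0.02, 0, 0, 0, 0, 0, 0.06, 0, 0, 0, 0, 0, 0.11, 0, 0, 0, 0, 0.02, 0.15, 0, 0, 0, -0.002, 0.06, 0.1615, 0, 0, 0, -0.005, 0.1, 0.1615, 0, 0, 0, -0.007, 0.14, 0.1615, 0, 0, 0, -0.009, 0.18, 0.1615, 0, 0, 0, -0.012, 0.22, 0.1615, 0, 0, 0, -0.0135, 0.245, 0.1615, 0, 0, 0, -0.0135, 0.2554, 0.1615, 0, 0, 0, -0.0135, 0.2554, 0.1615, 0, 0, 0, -0.0135, 0.2554, 0.1615, 0, 0, 0, -0.0135, 0.2554, 0.1615, 0, 0, 0])

```text
clock: 20.0
eef_pos: [446.8, 172.3, 164.9]
eef_rot: [-3.141, 0.0, 1.57]
wrist_force: [0.0, 0.4, -1.5]
finger_gap: 66.2
finger_force: 15.0
```

```bash
python3 - <<'E'
from h import *
s=manip.read_state(); print(s['clock'],s['eef_pos'],s['eef_rot'],s['finger_gap'],s['wrist_force'])
c,p,d=shot('wrist','w5.png'); W=cloud(c,d); np.savez('w5.npz',p=p,d=d,W=W)
q=W.reshape(-1,3); q=q[np.isfinite(q[:,0])]; q=q[np.hypot(q[:,0]-446.5,q[:,1]-173.3)<60]
for a,b,r in ((168,177,34.2),(120,141,20),(78,87,60)):
    w=q[(q[:,2]>a)&(q[:,2]<b)&(np.hypot(q[:,0]-446.5,q[:,1]-173.3)<r+1.5)]; print(a,len(w),np.median(w[:,2]) if len(w) else 0,cv2.minEnclosingCircle(w[:,:2].astype(np.float32)) if len(w) else 0)
E
```

```text
20.0 [446.77259637 172.32714563 164.88649586] [-3.14149852e+00  1.78539259e-04  1.57003063e+00] 66.20627834921909 [ 0.03568319  0.44215165 -1.5119717 ]
168 6646 172.46222860011744 ((446.5340881347656, 174.0833740234375), 35.520198822021484)
120 422 127.69234866535078 ((445.99237060546875, 173.31329345703125), 14.173154830932617)
78 477 84.2487886252045 ((446.2024841308594, 174.28428649902344), 20.35521125793457)
```

View pics/w5.png

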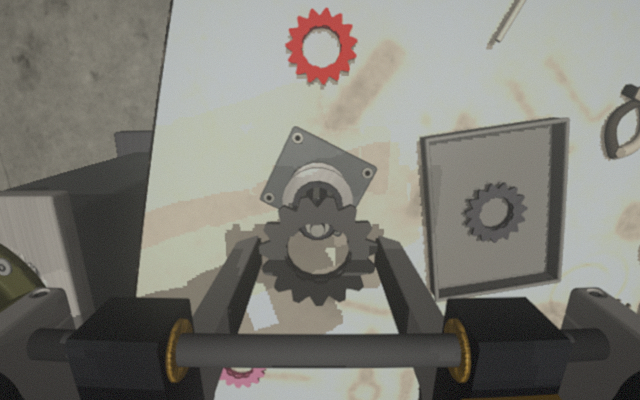

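The new sprocket is held level above the hub, with its bore at (318,245) over the axle at (318,225). I'll lower it in two stages.

Call:
jog_arm(plan=[0, 0, -0.01, 0, 0, 0, 0, 0, -0.02, 0, 0, 0, 0, 0, -0.03, 0, 0, 0, 0, 0, -0.035, 0, 0, 0, 0, 0, -0.04, 0, 0, 0, 0, 0, -0.045, 0, 0, 0, 0, 0, -0.05, 0, 0, 0, 0, 0, -0.055, 0, 0, 0, 0, 0, -0.055, 0, 0, 0, 0, 0, -0.055, 0, 0, 0])

```text
clock: 21.05
eef_pos: [446.6, 173.4, 110.0]
eef_rot: [3.142, 0.0, 1.571]
wrist_force: [-0.2, 0.8, -1.0]
finger_gap: 66.1
finger_force: 15.0
```

Call:
jog_arm(plan=[0, 0, -0.005, 0, 0, 0, 0, 0, -0.01, 0, 0, 0, 0, 0, -0.014, 0, 0, 0, 0, 0, -0.018, 0, 0, 0, 0, 0, -0.02, 0, 0, 0, 0, 0, -0.0215, 0, 0, 0, 0, 0, -0.0215, 0, 0, 0, 0, 0, -0.0215, 0, 0, 0])

```text
clock: 21.85
eef_pos: [446.6, 173.4, 88.6]
eef_rot: [3.141, -0.0, 1.571]
wrist_force: [0.2, 0.2, -0.9]
finger_gap: 66.0
finger_force: 15.0
```

Call:
jog_arm(plan=[0, 0, -0.0008, 0, 0, 0, 0, 0, -0.0008, 0, 0, 0, 0, 0, -0.0008, 0, 0, 0, 0, 0, -0.0008, 0, 0, 0, 0, 0, -0.0008, 0, 0, 0, 0, 0, 0.02, 0, 0, 0, 0, 0, 0.06, 0, 0, 0, 0, 0, 0.1, 0, 0, 0, 0, 0, 0.13, 0, 0, 0, 0, 0, 0.13, 0, 0, 0, 0, 0, 0.13, 0, 0, 0], claw=0.085)

```text
clock: 22.95
eef_pos: [446.6, 173.4, 218.3]
eef_rot: [3.141, -0.0, 1.571]
wrist_force: [0.2, -0.4, -0.3]
finger_gap: 85.3
finger_force: 0.0
```

```bash
python3 - <<'E'
from h import *
s=manip.read_state(); print(s['clock'],s['eef_pos'],s['finger_gap'],s['wrist_force'])
c,p,d=shot('wrist','w6.png'); W=cloud(c,d)
q=W.reshape(-1,3); q=q[np.isfinite(q[:,0])]; q=q[np.hypot(q[:,0]-446.5,q[:,1]-173.3)<60]
for a,b in ((91,99),(125,141)):
    w=q[(q[:,2]>a)&(q[:,2]<b)]; o=w[np.hypot(w[:,0]-446.5,w[:,1]-173.3)>20]; print(a,len(w),np.median(o[:,2]) if len(o) else 0,cv2.minEnclosingCircle(w[:,:2].astype(np.float32)))
    if len(o): print('slope',np.linalg.lstsq(np.c_[o[:,:2]-[446.5,173.3],np.ones(len(o))],o[:,2],rcond=None)[0])
E
```

```text
22.95 [446.55945613 173.38487868 218.34162136] 85.31155352413238 [ 0.21879693 -0.40167271 -0.29029773]
91 2196 95.35480135077898 ((446.6119384765625, 173.4711151123047), 33.8084716796875)
slope [-1.74943537e-03 -1.77933699e-03  9.53137381e+01]
125 309 0 ((445.14825439453125, 172.65505981445312), 9.600098609924316)
```

The new sprocket is seated: top at 95.3 mm, level and centred. Next is the middle one.

Call:
jog_arm(plan=[0.025, -0.042, 0, 0, 0, 0, 0.05, -0.084, -0.01, 0, 0, 0, 0.075, -0.125, -0.02, 0, 0, 0, 0.1, -0.167, -0.03, 0, 0, 0, 0.125, -0.21, -0.04, 0, 0, 0, 0.15, -0.25, -0.05, 0, 0, 0, 0.175, -0.292, -0.07, 0, 0, 0, 0.19, -0.318, -0.1, 0, 0, 0, 0.196, -0.3271, -0.13, 0, 0, 0, 0.196, -0.3271, -0.16, 0, 0, 0, 0.196, -0.3271, -0.185, 0, 0, 0, 0.196, -0.3271, -0.2, 0, 0, 0, 0.196, -0.3271, -0.208, 0, 0, 0, 0.196, -0.3271, -0.2118, 0, 0, 0, 0.196, -0.3271, -0.212, 0, 0, 0, 0.196, -0.3271, -0.212, 0, 0, 0, 0.196, -0.3271, -0.212, 0, 0, 0], claw=0.08)

```text
clock: 24.7
eef_pos: [643.0, -153.8, 7.5]
eef_rot: [3.14, 0.0, 1.571]
wrist_force: [-0.3, -0.3, -0.2]
finger_gap: 80.3
finger_force: 0.0
```

Call:
jog_arm(plan=[0, 0, 0, 0, 0, 0, 0, 0, 0, 0, 0, 0, 0, 0, 0, 0, 0, 0, 0, 0, 0, 0, 0, 0, 0, 0, 0, 0, 0, 0, 0, 0, 0, 0, 0, 0, 0, 0, 0, 0, 0, 0], claw=0.048, force=15)

```text
clock: 25.4
eef_pos: [642.6, -153.7, 6.6]
eef_rot: [3.141, 0.0, 1.571]
wrist_force: [-0.4, -0.1, 1.7]
finger_gap: 56.9
finger_force: 14.9
```

Call:
jog_arm(plan=[0, 0, 0.02, 0, 0, 0, 0, 0, 0.06, 0, 0, 0, 0, 0, 0.11, 0, 0, 0, 0, 0, 0.15, 0, 0, 0, -0.02, 0.033, 0.165, 0, 0, 0, -0.045, 0.075, 0.165, 0, 0, 0, -0.07, 0.117, 0.165, 0, 0, 0, -0.095, 0.16, 0.165, 0, 0, 0, -0.12, 0.2, 0.165, 0, 0, 0, -0.145, 0.242, 0.165, 0, 0, 0, -0.17, 0.284, 0.165, 0, 0, 0, -0.19, 0.317, 0.165, 0, 0, 0, -0.196, 0.3271, 0.16, 0, 0, 0, -0.196, 0.3271, 0.16, 0, 0, 0, -0.196, 0.3271, 0.16, 0, 0, 0, -0.196, 0.3271, 0.16, 0, 0, 0, -0.196, 0.3271, 0.16, 0, 0, 0])

```text
clock: 27.1
eef_pos: [447.2, 172.5, 166.4]
eef_rot: [-3.142, 0.0, 1.57]
wrist_force: [0.8, 0.2, -0.4]
finger_gap: 56.6
finger_force: 14.9
```

Call:
jog_arm(plan=[0, 0, 0, 0, 0, 0, 0, 0, -0.01, 0, 0, 0, 0, 0, -0.02, 0, 0, 0, 0, 0, -0.03, 0, 0, 0, 0, 0, -0.035, 0, 0, 0, 0, 0, -0.04, 0, 0, 0, 0, 0, -0.045, 0, 0, 0, 0, 0, -0.05, 0, 0, 0, 0, 0, -0.0545, 0, 0, 0, 0, 0, -0.0545, 0, 0, 0])

```text
clock: 28.1
eef_pos: [446.4, 173.3, 111.4]
eef_rot: [-3.141, 0.0, 1.571]
wrist_force: [-0.7, -0.5, -0.2]
finger_gap: 56.3
finger_force: 14.9
```

Call:
jog_arm(plan=[0, 0, -0.004, 0, 0, 0, 0, 0, -0.008, 0, 0, 0, 0, 0, -0.011, 0, 0, 0, 0, 0, -0.0125, 0, 0, 0, 0, 0, -0.013, 0, 0, 0, 0, 0, -0.013, 0, 0, 0, 0, 0, -0.013, 0, 0, 0])

```text
clock: 28.8
eef_pos: [446.6, 173.4, 99.1]
eef_rot: [3.141, -0.0, 1.571]
wrist_force: [-0.6, 0.6, -0.4]
finger_gap: 56.3
finger_force: 14.9
```

Call:
jog_arm(plan=[0, 0, -0.0003, 0, 0, 0, 0, 0, -0.0003, 0, 0, 0, 0, 0, -0.0003, 0, 0, 0, 0, 0, -0.0003, 0, 0, 0, 0, 0, -0.0003, 0, 0, 0, 0, 0, 0.02, 0, 0, 0, 0, 0, 0.06, 0, 0, 0, 0, 0, 0.1, 0, 0, 0, 0, 0, 0.12, 0, 0, 0, 0, 0, 0.12, 0, 0, 0, 0, 0, 0.12, 0, 0, 0], claw=0.08)

```text
clock: 29.9
eef_pos: [446.4, 173.3, 218.3]
eef_rot: [-3.141, 0.0, 1.571]
wrist_force: [-1.0, 0.3, -0.2]
finger_gap: 80.0
finger_force: 0.0
```

```bash
cat > chk.py <<'E'
from h import *
import sys
s=manip.read_state(); print(s['clock'],s['eef_pos'],s['finger_gap'],s['wrist_force'])
c,p,d=shot('wrist',sys.argv[1]); W=cloud(c,d)
q=W.reshape(-1,3); q=q[np.isfinite(q[:,0])]; q=q[np.hypot(q[:,0]-446.5,q[:,1]-173.3)<60]
for a,b in ((91,99),(102,110),(113,121)):
    w=q[(q[:,2]>a)&(q[:,2]<b)]; o=w[np.hypot(w[:,0]-446.5,w[:,1]-173.3)>20]
    if len(o)>9: print(a,len(w),np.median(o[:,2]),cv2.minEnclosingCircle(w[:,:2].astype(np.float32)),'slope',np.linalg.lstsq(np.c_[o[:,:2]-[446.5,173.3],np.ones(len(o))],o[:,2],rcond=None)[0])
E
python3 chk.py w7.png
```

```text
29.9 [446.35356447 173.3343961  218.25856943] 79.99865453483288 [-0.95112789  0.27692642 -0.17665115]
91 740 95.28434871445887 ((446.5220947265625, 173.67665100097656), 33.675567626953125) slope [-2.07110202e-04 -6.43351632e-03  9.53037295e+01]
102 1612 106.30803718108666 ((446.23968505859375, 173.66012573242188), 29.81682586669922) slope [-1.04434029e-03 -1.92767639e-03  1.06247288e+02]
```

The middle sprocket is home, top at 106.3 mm. Next is the small one.

Call:
jog_arm(plan=[0.025, -0.031, 0, 0, 0, 0, 0.055, -0.068, -0.01, 0, 0, 0, 0.085, -0.105, -0.02, 0, 0, 0, 0.115, -0.142, -0.03, 0, 0, 0, 0.145, -0.18, -0.05, 0, 0, 0, 0.17, -0.211, -0.075, 0, 0, 0, 0.187, -0.232, -0.1, 0, 0, 0, 0.191, -0.2371, -0.13, 0, 0, 0, 0.191, -0.2371, -0.16, 0, 0, 0, 0.191, -0.2371, -0.185, 0, 0, 0, 0.191, -0.2371, -0.2, 0, 0, 0, 0.191, -0.2371, -0.208, 0, 0, 0, 0.191, -0.2371, -0.212, 0, 0, 0, 0.191, -0.2371, -0.2125, 0, 0, 0, 0.191, -0.2371, -0.2125, 0, 0, 0, 0.191, -0.2371, -0.2125, 0, 0, 0])

```text
clock: 31.55
eef_pos: [638.0, -63.7, 7.4]
eef_rot: [3.14, 0.0, 1.571]
wrist_force: [-0.3, -0.4, 1.0]
finger_gap: 80.2
finger_force: 0.0
```

Call:
jog_arm(plan=[0, 0, 0, 0, 0, 0, 0, 0, 0, 0, 0, 0, 0, 0, 0, 0, 0, 0, 0, 0, 0, 0, 0, 0, 0, 0, 0, 0, 0, 0, 0, 0, 0, 0, 0, 0, 0, 0, 0, 0, 0, 0, 0, 0, 0, 0, 0, 0], claw=0.04, force=15)

```text
clock: 32.35
eef_pos: [637.6, -63.7, 6.5]
eef_rot: [3.142, 0.0, 1.571]
wrist_force: [-0.4, -0.0, 2.3]
finger_gap: 48.7
finger_force: 15.0
```

Call:
jog_arm(plan=[0, 0, 0.02, 0, 0, 0, 0, 0, 0.06, 0, 0, 0, 0, 0, 0.11, 0, 0, 0, 0, 0, 0.15, 0, 0, 0, -0.02, 0.025, 0.165, 0, 0, 0, -0.05, 0.062, 0.165, 0, 0, 0, -0.08, 0.1, 0.165, 0, 0, 0, -0.11, 0.137, 0.165, 0, 0, 0, -0.14, 0.174, 0.165, 0, 0, 0, -0.17, 0.211, 0.165, 0, 0, 0, -0.187, 0.232, 0.165, 0, 0, 0, -0.191, 0.2371, 0.16, 0, 0, 0, -0.191, 0.2371, 0.16, 0, 0, 0, -0.191, 0.2371, 0.16, 0, 0, 0, -0.191, 0.2371, 0.16, 0, 0, 0, -0.191, 0.2371, 0.16, 0, 0, 0])

```text
clock: 33.95
eef_pos: [447.1, 172.7, 166.3]
eef_rot: [-3.141, 0.0, 1.57]
wrist_force: [-0.1, 0.3, -1.0]
finger_gap: 48.7
finger_force: 15.0
```

Call:
jog_arm(plan=[0, 0, 0, 0, 0, 0, 0, 0, -0.01, 0, 0, 0, 0, 0, -0.02, 0, 0, 0, 0, 0, -0.03, 0, 0, 0, 0, 0, -0.035, 0, 0, 0, 0, 0, -0.04, 0, 0, 0, 0, 0, -0.045, 0, 0, 0, 0, 0, -0.049, 0, 0, 0, 0, 0, -0.053, 0, 0, 0, 0, 0, -0.055, 0, 0, 0, 0, 0, -0.0562, 0, 0, 0, 0, 0, -0.0565, 0, 0, 0, 0, 0, -0.0565, 0, 0, 0, 0, 0, -0.0565, 0, 0, 0])

```text
clock: 35.35
eef_pos: [446.6, 173.4, 110.1]
eef_rot: [3.141, -0.0, 1.571]
wrist_force: [0.4, 0.5, 0.1]
finger_gap: 48.6
finger_force: 15.0
```

Call:
jog_arm(plan=[0, 0, -0.0003, 0, 0, 0, 0, 0, -0.0003, 0, 0, 0, 0, 0, -0.0003, 0, 0, 0, 0, 0, -0.0003, 0, 0, 0, 0, 0, -0.0003, 0, 0, 0, 0, 0, 0.02, 0, 0, 0, 0, 0, 0.06, 0, 0, 0, 0, 0, 0.1, 0, 0, 0, 0, 0, 0.12, 0, 0, 0, 0, 0, 0.12, 0, 0, 0, 0, 0, 0.12, 0, 0, 0], claw=0.08)

```text
clock: 36.45
eef_pos: [446.4, 173.4, 229.3]
eef_rot: [-3.141, 0.0, 1.571]
wrist_force: [-0.4, -1.6, -0.6]
finger_gap: 80.0
finger_force: 0.0
```

```bash
python3 chk.py w8.png
```

```text
36.45 [446.38129645 173.36070018 229.2685382 ] 79.95665078034615 [-0.3601813  -1.59635179 -0.60130633]
91 637 95.2972636325076 ((446.3126220703125, 173.47792053222656), 33.875484466552734) slope [-1.06462132e-03 -2.24244345e-03  9.52248248e+01]
102 670 106.25627220846775 ((446.5750732421875, 173.6060791015625), 29.7943115234375) slope [ 8.44915930e-04 -3.50940196e-03  1.06172411e+02]
113 1171 117.22774010887537 ((446.33837890625, 173.603271484375), 25.590097427368164) slope [ 8.43881218e-04 -9.47954034e-03  1.17077411e+02]
```

View pics/w8.png

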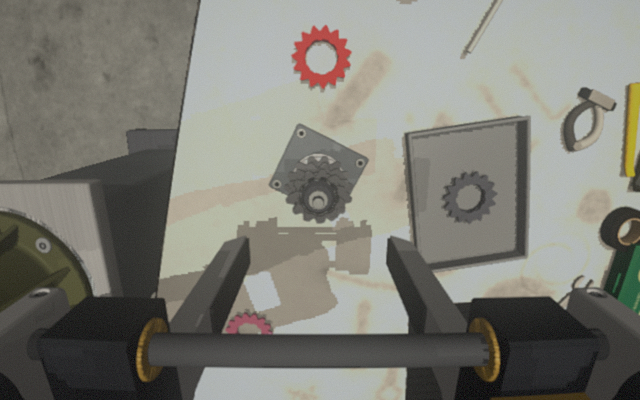

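The picture shows the full stack on the hub at (318,195), level and concentric, with tops at 95.3, 106.3 and 117.2 mm. The worn sprocket is flat in the tray at (470,195), and the gripper is clear. I'll hand in the job.

```bash
python3 -c "
from cell import manip
print(manip.sign_off())"
```

```text
the job is handed in; nothing more can be done
None
```

The new, middle and small sprockets are stacked on the hub in that order, each measured fully home and level; the worn one lies flat in the tray, and the job was handed in at about 36 s (no verdict was returned).

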